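# Trigger the code scanner that faces the tube rack

### The arm

A 6-joint arm with a two-finger parallel gripper is mounted at the origin on a cart in front of the work surface, level with it; the furniture and walls round the work are solid. World frame = base frame: x ahead of the robot, y to its left, z up, the work surface at z = 0. Lengths are in m, angles in degrees, forces in N, time in s.
With the tool pointing down it reaches from about 0.35 to 0.875 m from the base axis. Payload 4.2 kg.
Tool frame: the origin (TCP) lies at the centre of the arm's flange, where the gripper is bolted on; the fingertips stand 182 mm ahead of it and the grasp point (between the pads) lies 164 mm ahead of it (r.nose_length is the distance from the TCP to the fingertips, in m); z points along the fingers, y is the line along which they close (so a half turn about z gives the same grasp; the last joint's range is limited). The gripper opens to 87 mm and grips with 3 to 60 N. Pads are 19 mm wide; open, the fingers measure 117 mm over their backs; the gripper's body (75 mm by 190 mm) begins 51 mm behind the grasp point.
Start: joints at [-49.183, 22.042, 0.453, 0, -68.411, -14.817], TCP at [0.274, -0.562, 0.405] pointing down, gripper open.
Joint ranges: [-179.83, 179.83], [-69.29, 118.12], [-61.27, 80.66], [-181.25, 117.63], [-171.15, -9.14], [-177.46, 177.46]. Speed limits (degrees/s): [159.86, 159.86, 180, 180, 180, 180].

### API

Orientations are given as a 3x3 rotation matrix whose columns are the frame's x, y, z axes.
In Python, from station import r, vision gives the robot as it stands. The module is installed in compiled form; this text tells all that it offers.
- The arm moves only by the shell command python3 -m creep 'ROWS'. ROWS is JSON, a list of rows, each a list of 7 numbers: the opening, from -1 (shut) to 1 (fully open), then the shift along the tool's x, y, z in mm, then the turn, a rotation vector about the tool's x, y, z in degrees. A call has 1 to 8 rows; each row is the pose to reach, as a shift and turn from the pose commanded when the call began, along the tool's axes at that moment; what a row does not reach only later rows make up. A row lasts 1/12 s, in which the tool goes at most 41.7 mm and 7.16 degrees, less where a joint would pass 70% of its speed; a pose out of reach is approached as far as the arm can. A call with a gripper value outside its range is refused whole. The fingers move at their own pace and stop on an object; the grip force is fixed at half the most. Time passes only in rows, so rows that repeat a pose let the fingers close. It gives the time, the measured TCP pose, the force, the opening and the grip force at its end, in the units of the state.
- r.sense(): the state, without advancing time (a new reading comes with each control period).
- vision.capture(name): name is "scene" or "top" or "wrist"; returns (picture, depth): 420x560x3 uint8, red, green, blue; 420x560 float32, m along the optical axis (not along the pixel's ray), 0 where there is no reading.
- vision.camera_model(name): a dict with "vertical_fov" (degrees; the focal length in pixels is half the picture's height over the tangent of half this angle, whatever the lens; pixels are square), "cx", "cy" (the principal point, pixels), "extrinsics" (4x4, takes a point from camera to world coordinates); the wrist camera has in their place "mount" (4x4, takes a point from camera to tool coordinates, whose origin is the TCP and whose axes are the flange's). Camera axes: x right, y down, z forward; pixel columns grow to the right and rows downward; lengths in m; the calibration is good to about 2 mm. A picture is of the moment at which its call begins: read the wrist's pose just before it. camera_model takes no time and is no camera call.
- r.finish_job(): hands the job in; it is judged then, once.
Trained networks look in the newest picture that a camera, given by its name, has taken for a name from the list of things; names that differ only in an ending like _2 or _b are one class to them, and where a whole thing is asked for, a point or a joint stands for the part that bears it (a point fixed in the world has none). Each returns a list of dicts, best first, with "conf" (0 to 1); they miss things now and then, are a little off and sometimes report something else, mostly with a low value. They report only what shows in the picture. A call takes as long as a camera call.
- vision.find_in(camera, thing): "uv" ([column, row] in pixels, amid what is visible of it).
- vision.cut_out(camera, thing): "region" (420x560 bool, what is visible of it) and "uv" ([column, row] in pixels, amid what is visible of it).
The state is a dict: "time_s": time; "joints": joint angles; "joint_velocities": joint speeds; "effort": joint torques, N m; "tcp_pos": TCP position; "ee_rot": TCP orientation; "wrist_force": force on the tool from outside, world axes, zero at the start; "moment": the same for the moment, N m; "gripper_width": opening from 0.0 (shut) to 1.0 (fully open); "gripper_force": force on a finger pad.
Only numpy, scipy, OpenCV 4.12 (cv2) and the standard library are available. Lean on these libraries where they do the work, as an engineer would, in place of code of your own. Each camera call takes 0.05 s, during which the arm holds its last target. There are 200 camera calls.

### The job

Two identical pistol-shaped code scanners lie on their sides in bench holders. Scan the tube rack: take the grip of the scanner whose window faces the rack between the fingers, squeeze its trigger fully home against the grip, keep it squeezed for two seconds, then let go so that the trigger springs back out. Do not pull the other scanner's trigger and do not move the rack.

Things in the scene. Friction and masses are not known exactly. Their poses are not given: they have to be found in the camera images.
- rack_scanner_squeeze (a point): Squeeze point of the scanner facing the rack, fixed, 85 mm above the bench, midway between the grip's back (18 mm off, -x) and the pressed trigger's front (18 mm off, +x; 27 when released). x: where window and barrel point, and the line to close the fingers along; z up. Barrel: 38 mm off at +y, its top 31 mm above this point. Post under the grip: 55 mm off at -y. Foot plate: 77 mm below.
- rack_scanner_trigger (a joint): Its trigger: black curved bar on the +x face of the grey grip (28 mm thick in x, 30 mm high, level along y), hinged about a vertical axis under the barrel, 38 mm at +y of the squeeze point. 0 = released, 0.26 rad = fully pressed; sprung back; about 8 N at the squeeze point press it home. The 130 mm long scanner is bolted down on its side, aimed away from the robot within 15 degrees.
- bottle_scanner_trigger (a joint): Trigger of the other, identical scanner, whose window faces a brown glass bottle 56 mm wide and 105 mm high; same values. To be left alone.
- tube_rack: Pink perforated tube rack, 55 x 183 x 101 mm, loose, standing about 90 mm in front of the window of the scanner to be used; origin at the centre of its underside, z up. To be left where it stands.

How it is judged (in metres and radians):
On the way:
1. the rack scanner's trigger is squeezed home, with its grip between the fingers, and kept there (value of joint rack_scanner_trigger above 0.2 rad and x of the grasp point in the frame of rack_scanner_squeeze between -0.02 and 0.02 m), for 1.5 s.
At the end, for the whole second after the job is handed in: The trigger of the scanner facing the rack was pressed beyond 0.2 rad for 1.5 s with the grip between the fingers (grasp point within 20 mm of the squeeze point along the closing line); at the end both triggers are released (below 0.04 rad) and the rack is within 20 mm of where it stood (value of joint each of rack_scanner_trigger, bottle_scanner_trigger below 0.04 rad and distance of tube_rack from where it was at the start of the episode below 0.02 m); the robot touches nothing.
It fails at once if the other scanner's trigger is pulled (value of joint bottle_scanner_trigger above 0.08 rad).
It fails at once if the tube rack is moved more than 20 mm (distance of tube_rack from where it was at the start of the episode above 0.02 m).
It also fails if it takes over 29 s, if anything falls off the work surface, if the arm or the gripper's body presses on something with over 40 N, if the wrist force passes 120 N, or if a joint passes its speed limit or range.

## Working session

There is one attempt and no reset: what is moved stays moved. The work goes in short steps, Python scripts to look and compute and a shell command to move; the robot and the scene stay as the last step left them, time stands still between calls to the robot, and variables do not carry over. Pictures are saved under pics/ and viewed, at most 10 in all, crops included, and the job is handed in when it is done.

```bash
mkdir -p pics; cat > h.py <<'E'
import numpy as np, cv2
from station import r, vision
def pts(name, depth):
    m=vision.camera_model(name); s=r.sense()
    f=210/np.tan(np.radians(m["vertical_fov"])/2)
    if "extrinsics" in m: T=np.array(m["extrinsics"])
    else:
        W=np.eye(4); W[:3,:3]=s["ee_rot"]; W[:3,3]=s["tcp_pos"]; T=W@np.array(m["mount"])
    v,u=np.mgrid[:420,:560]
    P=np.stack([(u-m["cx"])/f*depth,(v-m["cy"])/f*depth,depth],-1)
    P=P@T[:3,:3].T+T[:3,3]; P[depth==0]=np.nan
    return P
E
python3 - <<'E'
from h import *
s=r.sense(); print(s["tcp_pos"],np.round(s["ee_rot"],3).tolist(),s["time_s"])
for n in ["top","scene"]:
    p,d=vision.capture(n); cv2.imwrite(f"pics/{n}0.png",p[:,:,::-1]); P=pts(n,d); np.save(n+"0.npy",P)
    for t in ["rack_scanner_trigger","bottle_scanner_trigger","tube_rack","rack_scanner_squeeze"]:
        for o in vision.cut_out(n,t)[:3]:
            q=P[o["region"]]; print(n,t,round(o["conf"],2),np.round(o["uv"]),o["region"].sum(),np.round(np.nanmedian(q,0),3),np.round(np.nanpercentile(q,[3,97],0),3).tolist())
E
```

```text
[ 0.27391719 -0.56154063  0.40366805] [[-0.899, -0.438, -0.001], [-0.438, 0.899, 0.002], [0.0, 0.002, -1.0]] 0.0
top bottle_scanner_trigger 0.48 [172. 159.] 1151 [0.674 0.243 0.088] [[0.662, 0.157, 0.001], [0.704, 0.335, 0.098]]
top tube_rack 0.96 [175. 159.] 1103 [0.674 0.242 0.089] [[0.663, 0.157, 0.002], [0.704, 0.332, 0.098]]
top rack_scanner_squeeze 0.62 [192. 228.] 3936 [0.498 0.194 0.011] [[0.424, 0.106, 0.004], [0.568, 0.263, 0.115]]
scene rack_scanner_trigger 0.71 [260. 288.] 158 [0.509 0.189 0.096] [[0.502, 0.155, 0.009], [0.551, 0.215, 0.098]]
scene rack_scanner_squeeze 0.93 [266. 317.] 7259 [0.482 0.24  0.055] [[0.426, 0.114, 0.006], [0.567, 0.279, 0.115]]
```

View pics/top0.png

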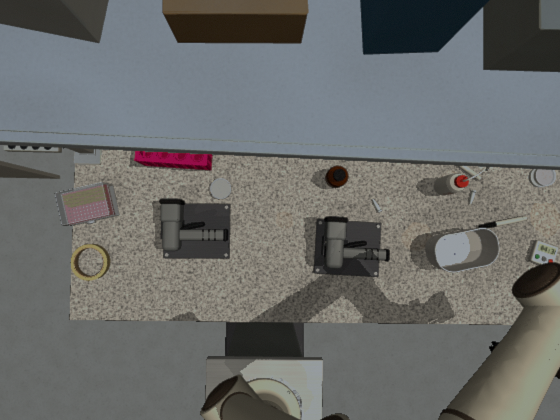

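View pics/scene0.png

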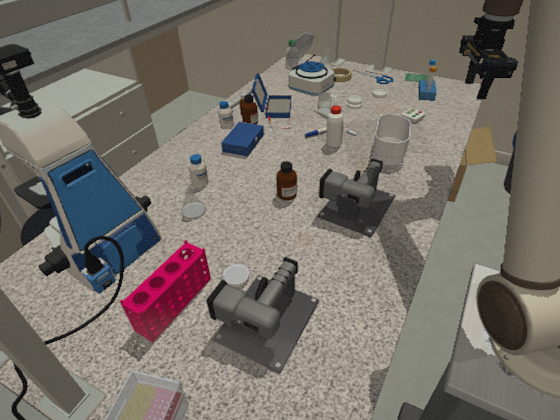

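The left scanner (top picture, about 172,225; barrel pointing up/+x) faces the pink rack at (175,159). The right one, at (336,245), faces the bottle at (337,177). Next I measure the left scanner's barrel and grip.

```bash
python3 - <<'E'
from h import *
for n in ["top","scene"]:
    P=np.load(n+"0.npy").reshape(-1,3); P=P[~np.isnan(P[:,0])]
    B=P[(P[:,0]>.38)&(P[:,0]<.62)&(P[:,1]>.06)&(P[:,1]<.32)&(P[:,2]>.004)&(P[:,2]<.13)]
    for lab,a,b in [("plate",.004,.014),("barrel",.106,.125),("grip",.09,.104)]:
        Q=B[(B[:,2]>a)&(B[:,2]<b)]; R=cv2.minAreaRect(Q[:,:2].astype(np.float32))
        print(n,lab,len(Q),np.round(R[0],4),np.round(R[1],4),round(R[2],1),"z",np.round(np.median(Q[:,2]),4))
    # barrel axis by PCA of top points
    Q=B[(B[:,2]>.109)]; c=Q.mean(0); w,V=np.linalg.eigh(np.cov(Q[:,:2].T)); v=V[:,1]*np.sign(V[0,1]); print(" barrel top",c,"yaw",np.degrees(np.arctan2(v[1],v[0])),w)
    # overhead stuff
    H=P[(P[:,0]>.2)&(P[:,0]<.9)&(abs(P[:,1]-.2)<.3)&(P[:,2]>.12)]; 
    if len(H): print("tall",np.round(np.percentile(H,[1,50,99],0),2).tolist())
P=np.load("top0.npy")[195:265:3,155:235:3]
print("z mm, top"); print("\n".join(" ".join("%4.0f"%(1000*z) for z in row) for row in P[:,:,2]))
p=cv2.imread("pics/top0.png")[190:270,150:245]; cv2.imwrite("pics/c1.png",cv2.resize(p,None,fx=7,fy=7,interpolation=cv2.INTER_CUBIC))
print(np.load("top0.npy")[[190,190,270],[150,245,150]])
E
```

```text
top plate 2249 [0.501 0.19 ] [0.2583 0.239 ] 89.3 z 0.0079
top barrel 855 [0.5114 0.2445] [0.0531 0.1296] 88.4 z 0.1117
top grip 730 [0.5147 0.1897] [0.118  0.1655] 12.4 z 0.0988
 barrel top [0.52608959 0.24172039 0.11286914] yaw 0.6440018464288614 [0.00015346 0.00119742]
tall [[0.6, -0.1, 0.63], [0.7, 0.11, 0.64], [0.79, 0.34, 0.73]]
scene plate 3398 [0.5027 0.1991] [0.2267 0.2027] 2.5 z 0.0086
scene barrel 1486 [0.5131 0.2426] [0.1274 0.0527] 3.1 z 0.1115
scene grip 1292 [0.5147 0.1872] [0.1306 0.1644] 3.4 z 0.0994
 barrel top [0.52372744 0.24592201 0.11276802] yaw 2.2340761977725534 [0.0001482  0.00119386]
tall [[0.2, -0.03, 0.12], [0.7, 0.25, 0.27], [0.9, 0.5, 0.59]]
z mm, top
  -1   -1   -4   -1   -2   -1    0   -1    1    2    0   -3   -1    3    5   -3   -2    5    2   -2   15   17   18   13   18   -2    0
   0   -1    2  111  111  110  107  105   -2    0    1   -1   -1   -4    2    3   -1    0   -1   -1   -1   11   14   15   -4    2    0
   2   -0  115  117  120  116  115  115  116   96    4   -2   -5    1    1   -3   -2    4    2  nan   -0    3    1   -2    1   -2   -3
   1 
[... 2283 characters left out ...]
2    1
  -3    3    3   11   14    9    8    9   10    6   10    8    6    9    7    9   12    9    9    7    7    9    8   12    9   -3    1
   4    0    1    4    2   -3   -1    0   -0    0   -2    0    2    6    7    5    5    6    6    2    7    5    4    6    3   -2   -0
  -2    4   -3    2   -1   -0    0   -1   -5   -2    2   -3   -1   -1    3   -1   -3    1    3    1   -6    1    1    4   -0    2   -2
  -2   -1    1    4    0    1   -2   -2    2   -2   -1   -2   -0    1    2   -3    4   -5    1    0   -1   -1    1    1   -0    1    1
[[ 6.02748398e-01  3.22454828e-01 -5.99391665e-04]
 [ 6.07999241e-01  6.25721584e-02  4.29323482e-03]
 [ 3.84309033e-01  3.16671254e-01 -2.74587872e-03]]
```

View pics/c1.png

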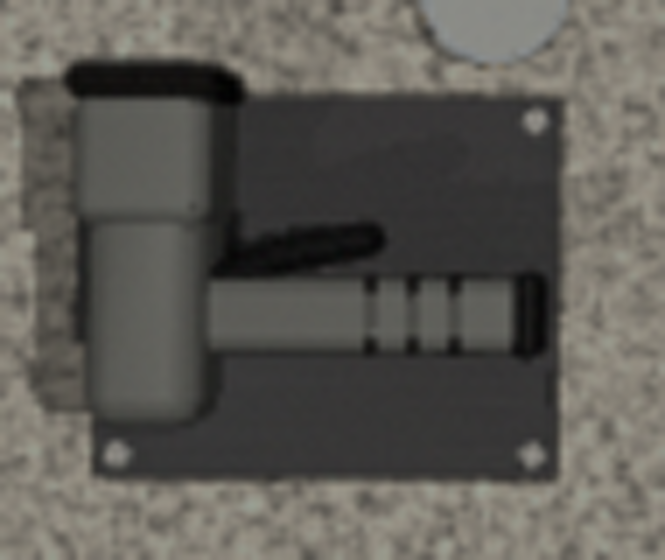

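The crop shows the grip running right from the barrel (grip band rows 280-352), with the black trigger bar above it (tip at about 375,238). I'll refine the axes from the depth readings.

```bash
python3 - <<'E'
from h import *
for n in ["top","scene"]:
    p=cv2.imread(f"pics/{n}0.png"); P=np.load(n+"0.npy"); g=p.max(2)
    Z=P[...,2]; X=P[...,0]; Y=P[...,1]
    base=(X>.40)&(X<.60)&(Y>.06)&(Y<.30)
    G=base&(Z>.085)&(Z<.108)&(Y>.12)&(Y<.20)
    ctr=[]
    for y in np.arange(.11,.21,.01):
        m=base&(Z>.085)&(Z<.108)&(abs(Y-y)<.006); x=X[m]
        gg=g[m]; l=x[gg>62]; d=x[gg<50]
        print(n,round(y,3),"grey",np.round(np.percentile(l,[4,50,96]),4) if len(l) else "","dark",np.round(np.percentile(d,[4,96]),4) if len(d) else "",len(l),len(d))
    for x in np.arange(.45,.58,.02):
        m=base&(Z>.104)&(abs(X-x)<.01)&(Y>.19); print(n,"barrel x",round(x,2),"y",np.round(np.percentile(Y[m],[3,97]),4))
    m=base&(Z>.005)&(Z<.012)&(X<.44); print("plate y range near",np.round(np.percentile(Y[m],[2,98]),4),"x min",np.percentile(X[base&(Z>.005)&(Z<.012)],1))
E
```

```text
top 0.11 grey [0.4756 0.4857 0.4966] dark [0.4733 0.5008] 18 32
top 0.12 grey [0.4755 0.4857 0.4981] dark [0.4728 0.5007] 47 9
top 0.13 grey [0.4753 0.4855 0.4979] dark [0.4727 0.5004] 40 17
top 0.14 grey [0.4751 0.4864 0.4977] dark [0.4724 0.5003] 46 14
top 0.15 grey [0.4749 0.4851 0.4961] dark [0.4722 0.5001] 40 17
top 0.16 grey [0.4748 0.485  0.4974] dark [0.4721 0.5174] 41 25
top 0.17 grey [0.4746 0.4859 0.4972] dark [0.4996 0.5174] 50 29
top 0.18 grey [0.4744 0.4857 0.497 ] dark [0.4994 0.5167] 50 31
top 0.19 grey [0.4742 0.4844 0.4968] dark [0.4993 0.5145] 49 31
top 0.2 grey [0.4741 0.4842 0.4966] dark [0.4991 0.5118] 49 27
top barrel x 0.45 y [0.2233 0.2577]
top barrel x 0.47 y [0.2229 0.2606]
top barrel x 0.49 y [0.2186 0.2591]
top barrel x 0.51 y [0.2223 0.2596]
top barrel x 0.53 y [0.2178 0.2662]
top barrel x 0.55 y [0.2186 0.264 ]
top barrel x 0.57 y [0.2171 0.2664]
plate y range near [0.1047 0.2793] x min 0.420504535574903
scene 0.11 grey [0.4746 0.4888 0.5025] dark [0.4746 0.4998] 34 46
scene 0.12 grey [0.4759 0.4868 0.5004] dark  65 0
scene 0.13 grey [0.4779 0.488  0.4999] dark [0.475 0.491] 56 11
scene 0.14 grey [0.4759 0.4868 0.5002] dark [0.475  0.4934] 69 8
scene 0.15 grey [0.4761 0.487  0.5003] dark [0.475  0.4995] 60 9
scene 0.16 grey [0.4763 0.4877 0.5074] dark [0.4743 0.5074] 64 11
scene 0.17 grey [0.4754 0.4877 0.5182] dark [0.4749 0.5169] 79 32
scene 0.18 grey [0.4756 0.4851 0.4993] dark [0.5064 0.5168] 77 37
scene 0.19 grey [0.4756 0.4862 0.4995] dark [0.5049 0.5142] 80 33
scene 0.2 grey [0.4747 0.4852 0.4984] dark [0.5027 0.5131] 80 28
scene barrel x 0.45 y [0.2276 0.2611]
scene barrel x 0.47 y [0.2263 0.2625]
scene barrel x 0.49 y [0.2263 0.2625]
scene barrel x 0.51 y [0.2267 0.2632]
scene barrel x 0.53 y [0.2239 0.2687]
scene barrel x 0.55 y [0.2238 0.2689]
scene barrel x 0.57 y [0.222  0.2711]
plate y range near [0.11   0.2809] x min 0.4228019221573201
```

```bash
python3 -m creep '[[1,0,0,0,0,0,-7],[1,0,0,0,0,0,-14]]'; python3 - <<'E'
from h import *
s=r.sense(); print(s["ee_rot"],s["tcp_pos"],s["joints"])
E
```

```text
time_s: 0.67
tcp_pos: [0.274, -0.5617, 0.4048]
ee_rot: [[-0.762, -0.647, 0.0], [-0.647, 0.762, 0.0], [-0.0, -0.0, -1.0]]
wrist_force: [-1.3, 0.1, 0.4]
gripper_width: 1.0
gripper_force: 0.0
[[-7.62340308e-01 -6.47176369e-01  5.34166390e-05]
 [-6.47176369e-01  7.62340309e-01  2.58076451e-05]
 [-5.74237551e-05 -1.48957783e-05 -9.99999998e-01]] [ 0.27398859 -0.56169219  0.40475308] [-4.91829652e+01  2.20390216e+01  4.50308241e-01 -3.53043417e-03
 -6.84104052e+01 -4.86686817e-01]
```

Squeeze point is about (0.491, 0.205, 0.085), yaw about +1.2°. This agrees with the sizes given: grip back 0.473, barrel axis y 0.243. I'll grasp 7 mm further from the barrel for clearance.

```bash
python3 -m creep '[[1,-33,22,0,0,0,-6.4],[1,-67,44,0,0,0,-12.8],[1,-100,67,0,0,0,-19],[1,-133,89,0,0,0,-25.5],[1,-166,111,0,0,0,-32],[1,-200,133,0,0,0,-38],[1,-233,155,0,0,0,-45],[1,-266,178,0,0,0,-51]]'
```

```text
time_s: 1.33
tcp_pos: [0.3634, -0.2526, 0.4051]
ee_rot: [[0.023, -1.0, 0.001], [-1.0, -0.023, -0.0], [0.0, -0.001, -1.0]]
wrist_force: [0.8, 0.2, 1.2]
gripper_width: 0.999
gripper_force: 0.0
```

```bash
python3 -m creep '[[1,-38,-12,0,0,0,0],[1,-76,-23,0,0,0,0],[1,-114,-35,0,0,0,0],[1,-152,-47,0,0,0,0],[1,-190,-58,0,0,0,0],[1,-228,-70,0,0,0,0],[1,-266,-82,0,0,0,0],[1,-304,-94,0,0,0,0]]' && python3 -m creep '[[1,-38,-12,0,0,0,0],[1,-76,-23,0,0,0,0],[1,-114,-35,0,0,0,0],[1,-144,-44,0,0,0,0],[1,-144,-44,0,0,0,0],[1,-144,-44,0,0,0,0]]'; python3 - <<'E'
from h import *
s=r.sense(); print(s["tcp_pos"],s["time_s"])
p,d=vision.capture("wrist"); cv2.imwrite("pics/w1.png",p[:,:,::-1]); P=pts("wrist",d); np.save("w.npy",P)
X,Y,Z=P[...,0],P[...,1],P[...,2]; g=p.max(2)
for y in np.arange(.12,.23,.01):
    m=(Z>.085)&(Z<.108)&(abs(Y-y)<.004)&(X>.4)&(X<.6); 
    if m.sum()>9: x=X[m]; print(round(y,3),np.round(np.percentile(x,[1,50,99]),4),m.sum(), np.round(np.percentile(x[g[m]>60],[2,98]),4) if (g[m]>60).sum()>5 else "")
for x in np.arange(.43,.58,.02):
    m=(Z>.104)&(Z<.13)&(abs(X-x)<.01)&(Y>.15)
    if m.sum()>9: print("b",round(x,2),np.round(np.percentile(Y[m],[1,99]),4))
E
```

```text
time_s: 2.0
tcp_pos: [0.4519, 0.0532, 0.4053]
ee_rot: [[0.018, -1.0, 0.001], [-1.0, -0.018, 0.001], [-0.001, -0.001, -1.0]]
wrist_force: [0.6, -0.9, -0.6]
gripper_width: 1.0
gripper_force: 0.0
time_s: 2.5
tcp_pos: [0.4937, 0.1976, 0.4042]
ee_rot: [[0.02, -1.0, -0.001], [-1.0, -0.02, -0.001], [0.001, 0.001, -1.0]]
wrist_force: [-0.2, -0.5, -0.3]
gripper_width: 1.001
gripper_force: 0.0
[0.49369838 0.19757779 0.40419665] 2.5
0.12 [0.4748 0.4885 0.5019] 394 [0.4766 0.5011]
0.13 [0.4745 0.4886 0.5018] 385 [0.4771 0.501 ]
0.14 [0.4742 0.4877 0.5017] 378 [0.4759 0.5008]
0.15 [0.4744 0.4881 0.5015] 372 [0.4755 0.5007]
0.16 [0.4743 0.4903 0.5191] 438 [0.4761 0.5006]
0.17 [0.4738 0.4941 0.5199] 513 [0.4747 0.5005]
0.18 [0.4743 0.4947 0.5176] 491 [0.4753 0.5004]
0.19 [0.474  0.4941 0.5159] 486 [0.475  0.5002]
0.2 [0.4736 0.4931 0.5134] 462 [0.4747 0.5001]
0.21 [0.4741 0.4909 0.5092] 400 [0.475  0.4999]
0.22 [0.4515 0.5046 0.5716] 1579 [0.4543 0.5558]
0.23 [0.4471 0.476  0.5181] 265 [0.4485 0.5173]
b 0.45 [0.2223 0.2474]
b 0.47 [0.2221 0.2466]
b 0.49 [0.2222 0.247 ]
b 0.51 [0.2225 0.2473]
b 0.53 [0.2173 0.2461]
b 0.55 [0.2174 0.2462]
b 0.57 [0.2156 0.2463]
```

View pics/w1.png

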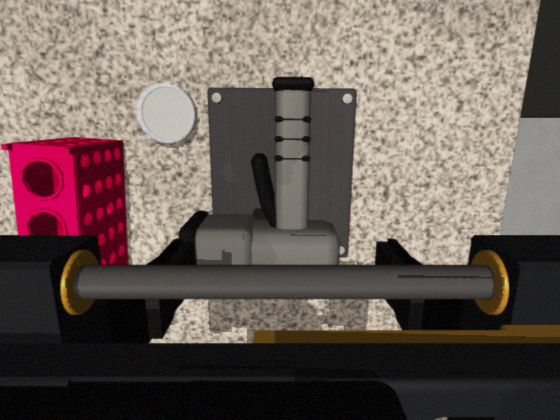

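The wrist view shows the grip (about 292,160) and trigger (262,185) centred between the fingers, with the rack at the left (70,200). The trigger profile puts the squeeze point at y≈0.184, 38 mm from the barrel's near side, so x = 0.492. I descend there.

```bash
python3 -m creep '[[1,13,2,20,0,0,0],[1,13,2,45,0,0,0],[1,13,2,70,0,0,0],[1,13,2,95,0,0,0],[1,13,2,120,0,0,0],[1,13,2,140,0,0,0],[1,13,2,154,0,0,0],[1,13,2,154,0,0,0]]'; python3 - <<'E'
from h import *
p,d=vision.capture("wrist"); cv2.imwrite("pics/w2.png",p[:,:,::-1])
E
```

```text
time_s: 3.22
tcp_pos: [0.4906, 0.1809, 0.2482]
ee_rot: [[0.015, -1.0, -0.006], [-1.0, -0.015, -0.004], [0.003, 0.006, -1.0]]
wrist_force: [-0.4, -0.3, -0.4]
gripper_width: 1.001
gripper_force: 0.0
```

View pics/w2.png

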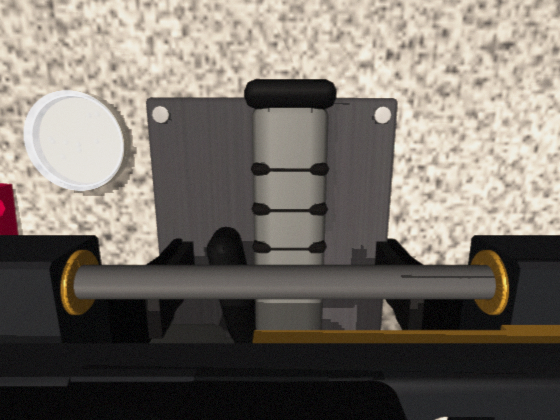

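The fingers straddle the grip (290,220) and trigger (225,250) with clear gaps on both sides, so I close.

```bash
python3 -m creep '[[-0.1,0,-1,0,0,0,0],[-0.3,0,-1,0,0,0,0],[-0.5,0,-1,0,0,0,0],[-1,0,-1,0,0,0,0],[-1,0,-1,0,0,0,0],[-1,0,-1,0,0,0,0],[-1,0,-1,0,0,0,0],[-1,0,-1,0,0,0,0]]'; python3 -m creep '[[-1,0,0,0,0,0,0],[-1,0,0,0,0,0,0],[-1,0,0,0,0,0,0],[-1,0,0,0,0,0,0],[-1,0,0,0,0,0,0],[-1,0,0,0,0,0,0],[-1,0,0,0,0,0,0],[-1,0,0,0,0,0,0]]'
```

```text
time_s: 3.93
tcp_pos: [0.4937, 0.1831, 0.2514]
ee_rot: [[0.018, -1.0, 0.003], [-1.0, -0.018, 0.001], [-0.001, -0.003, -1.0]]
wrist_force: [5.9, -2.8, -0.3]
gripper_width: 0.477
gripper_force: 2.6
time_s: 4.6
tcp_pos: [0.4918, 0.1828, 0.2511]
ee_rot: [[0.015, -1.0, -0.003], [-1.0, -0.015, -0.0], [0.0, 0.003, -1.0]]
wrist_force: [-4.1, -0.1, 6.2]
gripper_width: 0.396
gripper_force: 30.2
```

The opening is 34 mm and the grip force 30 N, so the trigger is home. I hold for more than two seconds.

```bash
python3 -m creep '[[-1,0,0,0,0,0,0],[-1,0,0,0,0,0,0],[-1,0,0,0,0,0,0],[-1,0,0,0,0,0,0],[-1,0,0,0,0,0,0],[-1,0,0,0,0,0,0],[-1,0,0,0,0,0,0],[-1,0,0,0,0,0,0]]' >/dev/null; python3 -m creep '[[-1,0,0,0,0,0,0],[-1,0,0,0,0,0,0],[-1,0,0,0,0,0,0],[-1,0,0,0,0,0,0],[-1,0,0,0,0,0,0],[-1,0,0,0,0,0,0],[-1,0,0,0,0,0,0],[-1,0,0,0,0,0,0]]'; python3 - <<'E'
from h import *
p,d=vision.capture("wrist"); cv2.imwrite("pics/w3.png",p[:,:,::-1])
E
python3 -m creep '[[-1,0,0,0,0,0,0],[-1,0,0,0,0,0,0],[-1,0,0,0,0,0,0],[-1,0,0,0,0,0,0],[-1,0,0,0,0,0,0],[-1,0,0,0,0,0,0],[-1,0,0,0,0,0,0],[-1,0,0,0,0,0,0]]'; python3 -m creep '[[-1,0,0,0,0,0,0],[-1,0,0,0,0,0,0],[-1,0,0,0,0,0,0],[-1,0,0,0,0,0,0]]'
```

```text
time_s: 5.93
tcp_pos: [0.4918, 0.1828, 0.2511]
ee_rot: [[0.015, -1.0, -0.003], [-1.0, -0.015, -0.0], [0.0, 0.003, -1.0]]
wrist_force: [-4.4, 0.4, 7.5]
gripper_width: 0.395
gripper_force: 30.2
time_s: 6.65
tcp_pos: [0.4918, 0.1828, 0.2511]
ee_rot: [[0.015, -1.0, -0.003], [-1.0, -0.015, -0.0], [0.0, 0.003, -1.0]]
wrist_force: [-3.4, 0.4, 6.8]
gripper_width: 0.396
gripper_force: 30.2
time_s: 6.98
tcp_pos: [0.4918, 0.1828, 0.2511]
ee_rot: [[0.015, -1.0, -0.003], [-1.0, -0.015, -0.0], [0.0, 0.003, -1.0]]
wrist_force: [-2.8, 1.3, 7.2]
gripper_width: 0.392
gripper_force: 30.2
```

View pics/w3.png

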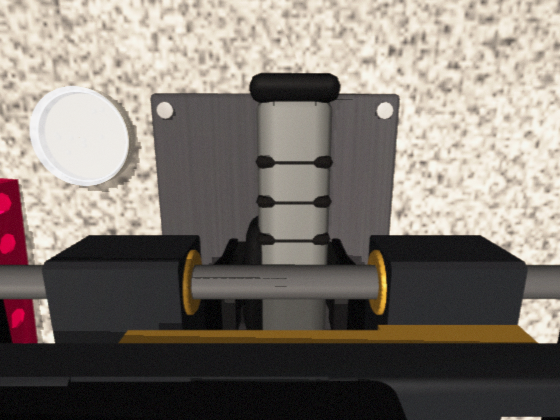

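The trigger (252,235) lies flat against the grip between the pads, and it was held for about 2.5 s. I release and retreat upward.

```bash
python3 -m creep '[[1,0,0,0,0,0,0],[1,0,0,0,0,0,0],[1,0,0,0,0,0,0],[1,0,0,0,0,0,0],[1,0,0,0,0,0,0],[1,0,0,0,0,0,0],[1,0,0,0,0,0,0],[1,0,0,0,0,0,0]]' && python3 -m creep '[[1,0,0,-15,0,0,0],[1,0,0,-35,0,0,0],[1,0,0,-60,0,0,0],[1,0,0,-85,0,0,0],[1,0,0,-110,0,0,0],[1,0,0,-130,0,0,0],[1,0,0,-145,0,0,0],[1,0,0,-145,0,0,0]]'; python3 -m creep '[[1,0,0,0,0,0,0],[1,0,0,0,0,0,0],[1,0,0,0,0,0,0]]' >/dev/null; python3 - <<'E'
from h import *
p,d=vision.capture("wrist"); P=pts("wrist",d)
X,Y,Z=P[...,0],P[...,1],P[...,2]
for y in (.15,.16,.17,.18,.19):
    m=(Z>.085)&(Z<.108)&(abs(Y-y)<.004)&(X>.4)&(X<.6); print(y,np.round(np.percentile(X[m],[1,99]),4))
p,d=vision.capture("scene"); P=pts("scene",d)
o=vision.cut_out("scene","tube_rack"); Q0=np.load("scene0.npy")
for a in o[:1]: print(a["conf"],np.nanmedian(P[a["region"]],0),np.nanmedian(Q0[a["region"]],0))
E
```

```text
time_s: 7.65
tcp_pos: [0.4924, 0.1826, 0.2504]
ee_rot: [[0.017, -1.0, -0.001], [-1.0, -0.017, -0.001], [0.001, 0.001, -1.0]]
wrist_force: [0.1, -0.0, -1.1]
gripper_width: 0.914
gripper_force: 0.0
time_s: 8.32
tcp_pos: [0.4932, 0.183, 0.3993]
ee_rot: [[0.018, -1.0, 0.006], [-1.0, -0.018, 0.003], [-0.003, -0.006, -1.0]]
wrist_force: [0.1, 0.1, 0.4]
gripper_width: 1.005
gripper_force: 0.0
0.15 [0.4748 0.5021]
0.16 [0.4746 0.519 ]
0.17 [0.4751 0.5203]
0.18 [0.4747 0.5187]
0.19 [0.4744 0.5163]
0.78 [0.67534132 0.26384295 0.06910723] [0.67522834 0.26375074 0.06888568]
```

The trigger has sprung back to its starting profile and the rack has not moved.

```bash
python3 -c "
from station import r
print(r.finish_job())"
```

```text
the job is handed in; nothing more can be done
None
```

I squeezed the rack scanner's trigger home, held it for about 2.5 s and let it spring back; the rack hasn't moved, the other scanner wasn't touched, and the job is handed in (no verdict was returned).

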